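Free the eccentric lock and push the sample carriage home

ROBOT

A 6-joint arm with a two-finger parallel gripper is mounted at the origin on a cart in front of the work surface, level with it; the furniture and walls round the work are solid. World frame = base frame: x ahead of the robot, y to its left, z up, the work surface at z = 0. Lengths are in mm, angles in rad, forces in N, time in s.
With the tool pointing down it reaches from about 225 to 875 mm from the base axis. Payload 3.4 kg.
Tool frame: the origin (TCP) lies at the very end of the fingers, on their centre line; the grasp point (between the pads) lies 19 mm behind it (env.grasp_offset is the y of the grasp point in the tool frame, in mm); y points along the fingers, x is the direction in which the jaws open and shut, and the axes are right-handed (so a half turn about y gives the same grasp; the last joint's range is limited). The gripper opens to 85 mm and grips with 20 to 120 N. Pads are 22 mm wide; open, the fingers measure 114 mm over their backs; the gripper's body (76 mm by 85 mm) begins 54 mm behind the grasp point. The pads swing forward as they close: fully open they stand 13 mm farther back than shut.
Start: joints at [1.102, 0.276, 1.505, -0, 1.361, -0.121], TCP at [195.995, 540.6, 231.328] pointing down, gripper open.
Joint ranges: [-2.89, 2.89], [-0.75, 2.08], [0.22, 2.7], [-1.18, 4.32], [0.11, 2.71], [-2.7, 2.7]. Speed limits (rad/s): [2.57, 2.57, 3.14, 3.14, 3.14, 3.14].

INTERFACE

Orientations are given as a unit quaternion [x, y, z, w].
In Python, from plant import env, grab_frame, camera_model, ticket, nets gives the robot as it stands. The module is installed in compiled form; this text tells all that it offers.
- The arm moves only by the tool jog_arm, never from a script. Its argument "increments" is a list that holds one entry, the list of rows, each a list of 5 numbers: the gripper's target within -1 to 1 (fully open at 1, half-way at 0, shut at -1), then the shift along the tool's x, y, z in units of 30 mm (1.0 is 30 mm), then the turn about the tool's y in units of 6 degrees (1.0 is 6 degrees). A call has 1 to 20 rows; each row shifts and turns the commanded pose from where the row before left it, along the tool's axes as they then stand; what a row does not reach is not made up. A row lasts 1/10 s, in which the tool goes at most 50 mm and 8.59 degrees, less where a joint would pass 70% of its speed; a pose out of reach is approached as far as the arm can. A call is refused whole if a number of a shift passes 1 or a number of a turn 1, either way. A call with a gripper value outside its range is refused whole. The fingers move at their own pace and stop on an object; the grip force is fixed at half the most. Time passes only in rows, so rows that do not move let the fingers close. It gives the time, the measured TCP pose, the force and the opening at its end, in the units of the state.
- env.sense(): the state, without advancing time (a new reading comes with each control period).
- grab_frame(name): name is "scene" or "top" or "wrist"; returns (picture, depth): 480x640x3 uint8, red, green, blue; 480x640 float32, mm along the optical axis (not along the pixel's ray), 0 where there is no reading.
- camera_model(name): a dict with "fx", "fy", "cx", "cy" (pixels), "view" (4x4, takes a point from world to camera coordinates); the wrist camera has in their place "T_tool_cam" (4x4, takes a point from camera to tool coordinates, whose origin is the TCP and whose axes are the tool frame's). Camera axes: x right, y down, z forward; pixel columns grow to the right and rows downward; lengths in mm; the calibration is good to about 2 mm. A picture is of the moment at which its call begins: read the wrist's pose just before it. camera_model takes no time and is no camera call.
- ticket.job_done(): hands the job in, once; it reports no verdict.
Trained networks look in the newest picture that a camera, given by its name, has taken for a name from the list of things; names that differ only in an ending like _2 or _b are one class to them, and where a whole thing is asked for, a point or a joint stands for the part that bears it (a point fixed in the world has none). Each returns a list of dicts, best first, with "conf" (0 to 1); they miss things now and then, are a little off and sometimes report something else, mostly with a low value. They report only what shows in the picture. A call takes as long as a camera call. They do not tell look-alikes from the thing itself.
- nets.outline_of(camera, thing): "region" (480x640 bool, what is visible of it) and "bbox" ([left, top, right, bottom] in pixels, round what is visible of it).
- nets.spot_point(camera, thing): "point" ([row, column] in pixels: a listed point, or the origin of a listed thing).
The state is a dict: "clock": time; "joints": joint angles; "dq": joint speeds; "joint_efforts": joint torques, N m; "eef_pos": TCP position; "tool_rot": TCP orientation; "wrist_force": force on the tool from outside, world axes, zero at the start; "ft_torque": the same for the moment, N m; "width": finger opening in mm.
Only numpy, scipy, OpenCV 4.12 (cv2) and the standard library are available. Lean on these libraries where they do the work, as an engineer would, in place of code of your own. Each camera call takes 0.05 s, during which the arm holds its last target.

TASK

With closed fingertips, first push the red-ended cam lever anticlockwise round to its stop, so that the cam's low point faces the carriage and the lever points forward at the green mark; only then push the blue plate forward until the carriage is fully home under the camera hood, and leave both there. Push only: grasp and lift nothing, do not touch the petri dish that rides in the carriage, let it stay seated, and leave everything else on the table where it is.

Things in the scene. Friction and masses are not known exactly. Their poses are not given: they have to be found in the camera images.
- loader: dish loader, fixed to the table: aluminium base plate 330x116 mm, 10 mm thick, with two steel rails, a camera hood at the far end and a square pad on its right that bears the cam. Origin: on the table under the middle of the rails. Its x axis is the direction in which the carriage is pushed (away from the robot, into the hood), y to the left, z up
- cam_axis (a point): point on the cam's vertical axis, 57 mm above the table (mid-height of the lever), at x -0.020, y -0.085 m in the loader's frame. The brass cam is a disc of 22 mm radius, centred 10 mm off the axis, 23 to 35 mm above the table; a dark hub of 12 mm radius on the axis reaches up to 67 mm
- lever_end (a point): middle of the red end of the cam lever, 78 mm from the cam axis, 57 mm above the table. The lever is a straight level bar: dark steel, 12 mm wide, 50 to 64 mm above the table; its last 22 mm red, 14 mm wide, ending 89 mm from the axis. Under and around it nothing stands higher than 39 mm, except the carriage's push plate, the hub and the hood
- cam (a joint): turn of cam and lever (rad), hard stops at 0 and 3.14; grows anticlockwise from above. 0: locked, lever along the loader's -x (red mark). 3.14: low point to the carriage, lever along +x (green mark); between, it sweeps round the right (-y) side. Starts at 0 to 0.6; stiff (0.1 N m), stays where left. Below 2.5 it blocks the carriage, and pushing the carriage jams it tighter
- carriage (a joint): travel of the carriage along the loader's +x (m): 0 drawn back (start), 0.090 fully home under the hood, with a hard stop. Friction about 2 N; it stays where it is left and cannot be lifted out
- push_face (a point): middle of the rear face (towards the robot) of the carriage's blue push plate, 47 mm above the table; at travel 0 at x -0.105, y 0 in the loader's frame; moves with the carriage. The plate is upright, 64 mm wide, 9 mm thick, 24 to 70 mm above the table. The carriage is a grey plate 86 mm wide, top 24 mm above the table, with a steel shoulder on the right that meets the cam
- nest (a point): centre of the floor of the round black nest on the carriage, 24 mm above the table, at x 0.025, y 0 in the loader's frame at travel 0; the rim is 75 mm across outside and 8 mm high; moves with the carriage
- sample_dish: petri dish with pink agar, 64 mm across, 14 mm high, about 16 g, lying loose in the carriage's nest with 2 to 5 mm of play. Origin: centre of its underside
- spare_dish: a spare petri dish, clear with beige agar, 64 mm across and 14 mm high, lying on the table to the left of the loader. Bystander. Origin: centre of its underside
- stain_vial: a brown stain vial with white cap, 25 mm across, 59 mm high, upright on the table to the right of the hood. Bystander. Origin: centre of its underside
- jar: a brown glass jar with white lid, 45 mm across, 55 mm high, on the left of the table. Bystander. Origin: centre of its underside
- slide_box: a green slide packet, 78x28x20 mm, on the left of the table. Bystander. Origin: centre of its underside
- flask: a white square bottle with a white cap, 50x43x87 mm, upright on the right of the table. Bystander. Origin: centre of its underside
- tweezers: steel tweezers, 121 mm long, lying on the left of the table. Bystander. Origin: centre of its underside
- hood_top (a point): centre of the top of the white camera hood, 72 mm above the table, at x 0.115, y 0 in the loader's frame; the hood is 122 mm (x) by 118 mm (y), open to front and back; a black lens mount stands on it up to 92 mm above the table
There are look-alikes about, which are no part of the job. What is shaped like the sample_dish but turquoise is not meant.

How it is judged:
By the outcome, as a careful person would: the job done as asked, in the order asked, and still so for the second after the job is handed in, with the robot touching nothing.
It also fails if it takes over 58 s, if anything falls off the work surface, if the arm or the gripper's body presses on something with over 40 N, if the wrist force passes 120 N, or if a joint passes its speed limit or range.

## Working session

There is one attempt and no reset: what is moved stays moved. The work goes in short steps, Python scripts to look and compute and a tool call to move; the robot and the scene stay as the last step left them, time stands still between calls to the robot, and variables do not carry over. Pictures are saved under pics/ and viewed, and the job is handed in when it is done.

Besides the shell and the picture viewer there is one more tool, called after "Emit:" by a JSON object that holds its "name" and its "arguments", one argument or row to a line. jog_arm: Moves the arm, as the interface text tells. Its arguments: {"type":"object","properties":{"increments":{"type":"array","items":{"type":"array","items":{"type":"array","items":{"type":"number"}}}}},"required":["increments"]}

```bash
mkdir -p pics; cat > h.py <<'E'
import numpy as np, cv2
from plant import env, grab_frame, camera_model, ticket, nets
def save(n,img): cv2.imwrite('pics/'+n+'.png',cv2.cvtColor(img,cv2.COLOR_RGB2BGR))
def world(cam,row,col,z=None,depth=None):
    m=camera_model(cam);T=np.linalg.inv(np.array(m['view']))
    r=np.array([(col-m['cx'])/m['fx'],(row-m['cy'])/m['fy'],1.])
    if z is not None:
        d=T[:3,:3]@r; s=(z-T[2,3])/d[2]
    else: s=depth
    return T[:3,:3]@(r*s)+T[:3,3]
def proj(cam,p):
    m=camera_model(cam);V=np.array(m['view']);q=V[:3,:3]@np.array(p)+V[:3,3]
    return q[1]/q[2]*m['fy']+m['cy'], q[0]/q[2]*m['fx']+m['cx']
E
python3 - <<'E'
from h import *
s=env.sense();print(s)
for c in ('scene','top'):
    im,d=grab_frame(c);save(c+'0',im);np.save(c+'d.npy',d)
    for t,z in (('cam_axis',57),('lever_end',57),('push_face',47),('nest',24),('hood_top',72),('sample_dish',24),('stain_vial',0),('loader',0)):
        for r in nets.spot_point(c,t)[:2]:
            p=r['point'];print(c,t,round(r['conf'],2),np.round(p,1),np.round(world(c,p[0],p[1],z),1))
E
```

```text
{'clock': 0.0, 'joints': array([ 1.10201526e+00,  2.76591212e-01,  1.50618567e+00,  7.76490758e-06,
        1.36070747e+00, -1.21020004e-01]), 'dq': array([-0.00045585,  0.0009123 , -0.00010713, -0.00015617, -0.00104783,
       -0.00133685]), 'joint_efforts': array([-2.33057901e-03, -4.16775978e+01, -2.45803016e+01, -8.34677053e-05,
        1.08040767e-02,  6.09399677e-06]), 'eef_pos': array([195.71564312, 540.07299439, 230.42095134]), 'tool_rot': array([ 0.579276  ,  0.40536571, -0.40654816, -0.57865063]), 'wrist_force': array([ 0.24224462,  0.26631666, -0.56258494]), 'ft_torque': array([0.01620448, 0.02955725, 0.00824356]), 'width': 84.80520516639753}
scene lever_end 0.85 [310.4 362.6] [ 513.7 -173.    57. ]
scene lever_end 0.63 [238.9 301.7] [626.9  32.2  57. ]
scene push_face 0.62 [296. 303.] [494.1 -47.4  47. ]
scene nest 0.92 [259.9 335.5] [633.8 -52.   24. ]
scene nest 0.57 [261.3 333.4] [627.7 -49.8  24. ]
scene hood_top 0.94 [222.9 359.7] [723.9 -66.9  72. ]
scene hood_top 0.5 [368.2 467.2] [ 479.6 -391.7   72. ]
scene sample_dish 0.76 [341.6 392.2] [ 496.5 -247.8   24. ]
scene sample_dish 0.65 [259.9 336.2] [634.5 -53.4  24. ]
scene stain_vial 0.49 [261.7 412.2] [ 735.  -203.1    0. ]
scene stain_vial 0.4 [260.5 334. ] [649.7 -40.7   0. ]
scene loader 0.64 [273.1 330.3] [611.4 -51.    0. ]
top cam_axis 0.84 [259.7 364. ] [ 574.8 -139.1   57. ]
top cam_axis 0.32 [251.2 335.1] [599.3 -56.4  57. ]
top lever_end 0.76 [280.4 373.1] [ 515.7 -164.2   57. ]
top push_face 0.65 [284.9 336. ] [503.2 -59.   47. ]
top nest 0.87 [241.  333.3] [633.9 -51.9  24. ]
top hood_top 0.78 [209.9 337.3] [717.2 -62.7  72. ]
top sample_dish 0.6 [240.5 335.5] [635.4 -58.4  24. ]
top sample_dish 0.54 [285.8 397.9] [ 502.3 -239.5   24. ]
top stain_vial 0.43 [203.9 387.8] [ 751.9 -218.3    0. ]
top loader 0.67 [248.1 334.5] [616.  -55.9   0. ]
```

View pics/scene0.png

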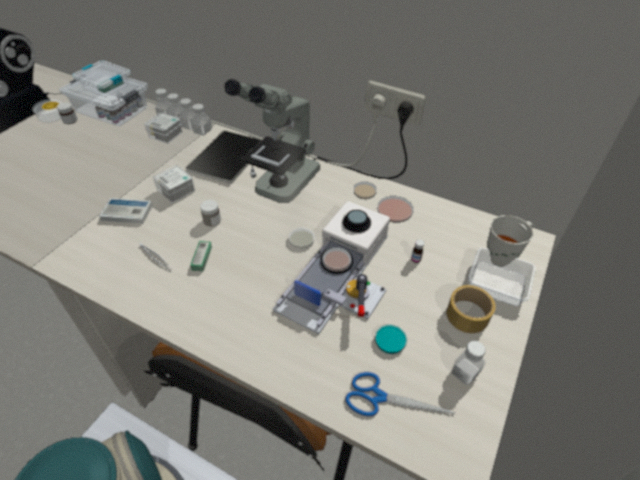

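```bash
python3 - <<'E'
import cv2
im=cv2.imread('pics/top0.png')
cv2.imwrite('pics/topc.png',cv2.resize(im[170:330,250:450],None,fx=3.75,fy=3.75,interpolation=cv2.INTER_CUBIC))
im=cv2.imread('pics/scene0.png')
cv2.imwrite('pics/scenec.png',cv2.resize(im[195:385,250:500],None,fx=3,fy=3,interpolation=cv2.INTER_CUBIC))
E
```

```text
(no output)
```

View pics/topc.png

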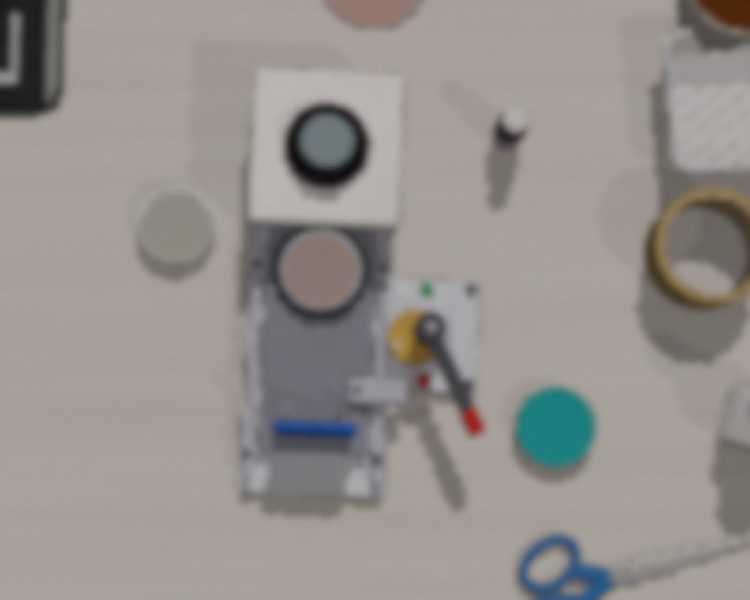

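View pics/scenec.png

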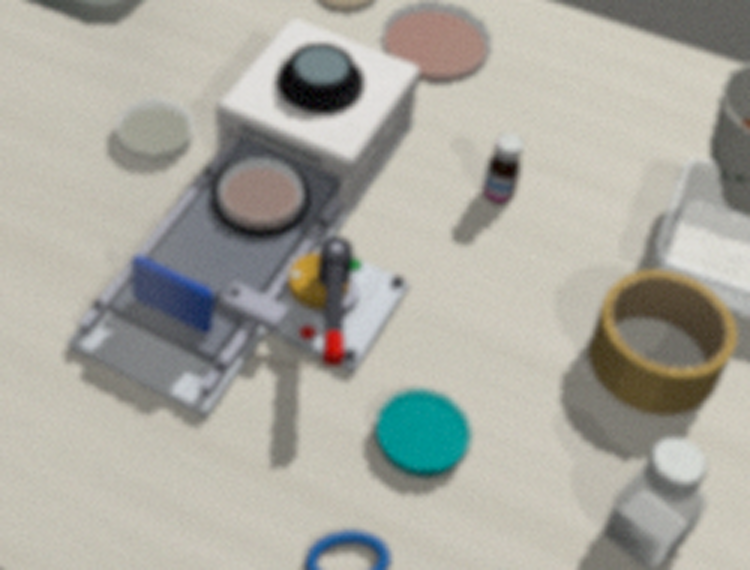

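The top view shows the lever's red end at about (377,282), the hub at (365,257), the blue plate at (336,284) and the hood at (337,209). There are three dish-like candidates:
- **Pink dish in the nest, (335,241):** this is the sample.
- **Turquoise dish, (398,285):** a look-alike lying on the table.
- **Beige dish, (297,231):** the spare.

Next I'll fit the loader pose.

```bash
cat > fit.py <<'E'
from h import *
from scipy.optimize import least_squares
f=lambda x,y:(170+y/3.75-.37,250+x/3.75-.37)  # row,col
obs=[((176,59,72),f(258,68)),((176,-59,72),f(405,76)),((54,-59,72),f(397,224)),((54,59,72),f(250,218)),
 ((-165,58,10),f(243,497)),((-165,-58,10),f(381,501)),((25,0,32),f(320,271)),((-20,-85,67),f(431,326)),((-100.5,0,70),f(315,426))]
def L2W(q,p):
    c,s=np.cos(q[2]),np.sin(q[2]);return np.array([q[0]+c*p[0]-s*p[1],q[1]+s*p[0]+c*p[1],p[2]])
def res(q): return np.concatenate([np.array(proj('top',L2W(q,p)))-o for p,o in obs])
r=least_squares(res,[610,-56,0],x_scale=[1,1,.01],loss='soft_l1');Q=r.x
if __name__=='__main__':
    print(Q,np.degrees(Q[2]));print(np.round(res(Q).reshape(-1,2),1))
    m=camera_model('top');print(m['fx'],np.linalg.inv(m['view'])[:3,3])
    a=L2W(Q,(-20,-85,57));print('axis',a)
    e=world('top',*f(475,419),57); print('lever',e, np.hypot(*(e-a)[:2]))
    v=(e-a)[:2];th=np.arctan2(v[1],v[0])-Q[2]; print('theta',th+np.pi)
    # scene check
    for p in [(-20,-85,67),(115,0,72),(-105,0,47),(25,0,24)]: print(p,L2W(Q,p),np.round(proj('scene',L2W(Q,p)),1))
    from scipy.spatial.transform import Rotation as R
    print(np.round(R.from_quat(env.sense()['tool_rot']).as_matrix(),3))
E
python3 fit.py
```

```text
[ 6.07600287e+02 -5.62802662e+01 -4.74056285e-02] -2.7161424382692343
[[-1.1 -0.8]
 [-1.4  0.6]
 [ 0.6  1.2]
 [ 0.2 -0.9]
 [ 3.1 -2.1]
 [ 4.1  0.7]
 [-0.8  0.3]
 [-0.3  0.1]
 [-0.2 -0.1]]
449.21375361231503 [ 434.20910534  -28.24739902 1338.30573147]
axis [ 583.59478638 -140.23701657   57.        ]
lever [ 513.00052955 -173.23358693   57.        ] 77.9251098988775
theta 0.48464428049911445
(-20, -85, 67) [ 583.59478638 -140.23701657   67.        ] [277.2 362.8]
(115, 0, 72) [722.47109182 -61.72987175  72.        ] [222.5 357.4]
(-105, 0, 47) [502.71824783 -51.3045393   47.        ] [293.8 306.7]
(25, 0, 24) [632.5722011  -57.46496302  24.        ] [261.1 337.4]
[[ 0.341  0.    -0.94 ]
 [ 0.94   0.     0.341]
 [ 0.    -1.     0.   ]]
```

```bash
sed -i '/^ ((-165,58/s/((-165,58.*f(381,501)),//' fit.py; python3 fit.py
```

```text
[ 6.06368109e+02 -5.60819750e+01 -4.79502282e-02] -2.747345701472705
[[-0.7 -0.9]
 [-1.   0.6]
 [ 1.   1.1]
 [ 0.6 -0.9]
 [-0.4  0.2]
 [ 0.1  0. ]
 [ 0.2 -0.2]]
449.21375361231503 [ 434.20910534  -28.24739902 1338.30573147]
axis [ 582.31688896 -140.02563962   57.        ]
lever [ 513.00052955 -173.23358693   57.        ] 76.86042835208121
theta 0.49472063658643073
(-20, -85, 67) [ 582.31688896 -140.02563962   67.        ] [277.6 362.4]
(115, 0, 72) [721.23592878 -61.59413844  72.        ] [222.8 357.1]
(-105, 0, 47) [501.488795   -51.04913021  47.        ] [294.2 306.3]
(25, 0, 24) [631.33937405 -57.28027143  24.        ] [261.4 337.1]
[[ 0.341  0.    -0.94 ]
 [ 0.94   0.     0.341]
 [ 0.    -1.     0.   ]]
```

Emit:
{"name": "jog_arm", "arguments": {
  "increments": [
    [[-1,0,0,0,-1],[-1,0,0,0,-1],[-1,0,0,0,-0.88],[-1,0,0,0,0],[-1,0,0,0,0]]
  ]
}}

```text
clock: 1.4
eef_pos: [196.0, 540.6, 231.3]
tool_rot: [-0.512, -0.488, 0.488, 0.512]
wrist_force: [-0.4, 0.6, -0.9]
width: 12.3
```

Emit:
{"name": "jog_arm", "arguments": {
  "increments": [
    [[-1,-1,0,-0.5,0],[-1,-1,0,-0.5,0],[-1,-1,0,-0.5,0],[-1,-1,0,-0.5,0],[-1,-1,0,-0.5,0],[-1,-1,0,-0.5,0],[-1,-1,0,-0.5,0],[-1,-1,0,-0.5,0],[-1,-1,0,-0.5,0],[-1,-1,0,-0.5,0],[-1,-1,0,-0.5,0],[-1,-1,0,-0.5,0],[-1,-1,0,-0.5,0],[-1,-1,0,-0.5,0],[-1,-1,0,-0.5,0],[-1,-1,0,-0.5,0],[-1,-1,0,-0.5,0],[-1,-1,0,-0.5,0],[-1,-1,0,-0.5,0],[-1,-1,0,-0.5,0]]
  ]
}}

```text
clock: 3.4
eef_pos: [468.4, -74.0, 231.4]
tool_rot: [0.512, 0.488, -0.488, -0.512]
wrist_force: [0.8, 0.0, -0.7]
width: 0.2
```

Emit:
{"name": "jog_arm", "arguments": {
  "increments": [
    [[-1,-0.5,0.5,-0.4,0],[-1,-0.5,0.5,-0.4,0],[-1,-0.5,0.5,-0.4,0],[-1,-0.45,0.5,-0.35,0],[-1,0,0.5,0,0],[-1,0,0.5,0,0],[-1,0,0.3,0,0],[-1,0,0,0,0],[-1,0,0,0,0]]
  ]
}}

```text
clock: 4.3
eef_pos: [512.0, -133.2, 132.7]
tool_rot: [0.512, 0.488, -0.488, -0.511]
wrist_force: [0.2, -0.2, 1.1]
width: -0.2
```

```bash
cat > st.py <<'E'
from fit import *
def W2L(p):
    d=np.array(p[:2])-Q[:2];c,s=np.cos(Q[2]),np.sin(Q[2]);return np.array([c*d[0]+s*d[1],-s*d[0]+c*d[1],p[2]])
from scipy.spatial.transform import Rotation as R
def tcpmat(s):
    T=np.eye(4);T[:3,:3]=R.from_quat(s['tool_rot']).as_matrix();T[:3,3]=s['eef_pos'];return T
def st():
    s=env.sense();M=tcpmat(s)
    print('t',round(s['clock'],2),'L',np.round(W2L(s['eef_pos']),1),'yaw-L',round(np.degrees(np.arctan2(M[1,0],M[0,0])-Q[2]),2),'F',np.round(s['wrist_force'],1),'w',round(s['width'],1));return s
E
python3 - <<'E'
from st import *
s=st()
im,d=grab_frame('wrist');save('w1',im)
m=camera_model('wrist');print(m)
T=tcpmat(s)@np.array(m['T_tool_cam'])
for t,z in (('cam_axis',57),('lever_end',57),('push_face',47),('nest',24)):
    for r in nets.spot_point('wrist',t)[:1]:
        p=r['point'];ray=T[:3,:3]@np.array([(p[1]-m['cx'])/m['fx'],(p[0]-m['cy'])/m['fy'],1]);w=T[:3,3]+ray*(z-T[2,3])/ray[2]
        print(t,round(r['conf'],2),np.round(p),np.round(w,1),'L',np.round(W2L(w),1))
E
```

```text
t 4.3 L [-90.6 -81.5 132.7] yaw-L 90.08 F [ 0.2 -0.2  1.1] w -0.2
{'fx': 383.02855015228795, 'fy': 383.02855015228795, 'cx': 318.75003620548665, 'cy': 245.0661766610639, 'T_tool_cam': array([[ 9.99999631e-01, -8.09656279e-06, -8.59302973e-04,
        -5.16853180e-02],
       [ 8.19763556e-04, -2.90982589e-01,  9.56727997e-01,
        -1.42147400e+02],
       [-2.57788412e-04, -9.56728348e-01, -2.90982475e-01,
         7.49737411e+01],
       [ 0.00000000e+00,  0.00000000e+00,  0.00000000e+00,
         1.00000000e+00]])}
lever_end 0.62 [261. 260.] [ 511.5 -169.1   57. ] L [ -89.3 -117.5   57. ]
push_face 0.64 [232. 452.] [501.5 -51.1  47. ] L [-105.   -0.   47.]
```

View pics/w1.png

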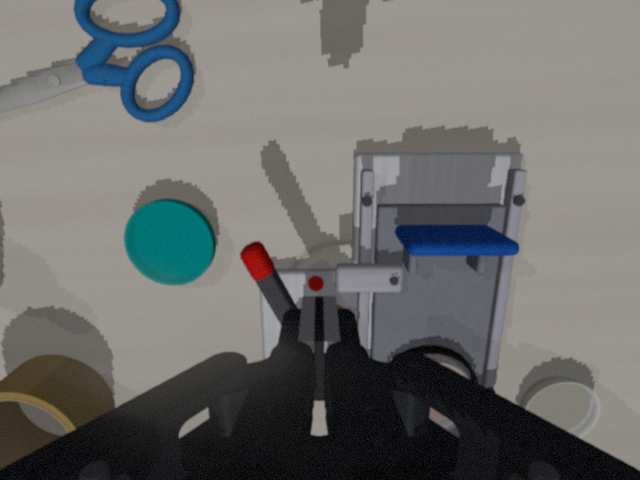

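Emit:
{"name": "jog_arm", "arguments": {
  "increments": [
    [[-1,0,0.5,0,0],[-1,0,0.5,0,0],[-1,0,0.5,0,0],[-1,0,0.5,0,0],[-1,0,0.5,0,0],[-1,0,0.4,0,0],[-1,0,0,0,0],[-1,0,0,0,0]]
  ]
}}

```text
clock: 5.35
eef_pos: [512.0, -133.3, 45.5]
tool_rot: [0.511, 0.488, -0.488, -0.511]
wrist_force: [0.9, -0.2, 0.1]
width: 0.1
```

```bash
python3 - <<'E'
from st import *
s=st();p=W2L(s['eef_pos'])[:2]
for th in np.linspace(.45,np.pi,22):
    u=np.array([-np.cos(th),-np.sin(th)]);n=np.array([-np.sin(th),np.cos(th)])
    h=6+11*abs(n[0])+14.5*abs(n[1])
    t=np.array([-20,-85])+60*u+h*n
    d=t-p;p=t
    print(round(th,2),np.round(t,1),'tx',round(d[1]/30,2),'tz',round(-d[0]/30,2))
E
```

```text
t 5.35 L [-90.6 -81.6  45.5] yaw-L 90.1 F [ 0.9 -0.2  0.1] w 0.1
0.45 [-84.4 -89.6] tx -0.27 tz -0.21
0.58 [-83.4 -97.6] tx -0.26 tz -0.03
0.71 [ -81.3 -105.6] tx -0.27 tz -0.07
0.83 [ -78.  -113.4] tx -0.26 tz -0.11
0.96 [ -73.4 -120.9] tx -0.25 tz -0.15
1.09 [ -67.6 -127.9] tx -0.23 tz -0.19
1.22 [ -60.7 -134. ] tx -0.2 tz -0.23
1.35 [ -52.7 -139.1] tx -0.17 tz -0.26
1.48 [ -44. -143.] tx -0.13 tz -0.29
1.6 [ -35.5 -145.5] tx -0.09 tz -0.28
1.73 [ -29.3 -147.3] tx -0.06 tz -0.21
1.86 [ -22.7 -148.4] tx -0.04 tz -0.22
1.99 [ -15.7 -148.7] tx -0.01 tz -0.23
2.12 [  -8.5 -148.2] tx 0.02 tz -0.24
2.24 [  -1.1 -146.6] tx 0.05 tz -0.25
2.37 [   6.4 -144. ] tx 0.09 tz -0.25
2.5 [  13.6 -140.3] tx 0.13 tz -0.24
2.63 [  20.5 -135.4] tx 0.16 tz -0.23
2.76 [  26.8 -129.4] tx 0.2 tz -0.21
2.89 [  32.3 -122.3] tx 0.24 tz -0.18
3.01 [  36.7 -114.3] tx 0.27 tz -0.15
3.14 [  40.  -105.5] tx 0.29 tz -0.11
```

Emit:
{"name": "jog_arm", "arguments": {
  "increments": [
    [[-1,-0.27,0,-0.21,0],[-1,-0.26,0,-0.03,0],[-1,-0.27,0,-0.07,0],[-1,-0.26,0,-0.11,0],[-1,-0.25,0,-0.15,0],[-1,-0.23,0,-0.19,0],[-1,-0.2,0,-0.23,0],[-1,-0.17,0,-0.26,0],[-1,-0.13,0,-0.29,0],[-1,-0.09,0,-0.28,0],[-1,0,0,0,0]]
  ]
}}

```text
clock: 6.45
eef_pos: [564.6, -199.0, 45.0]
tool_rot: [-0.511, -0.489, 0.487, 0.512]
wrist_force: [1.1, 5.6, -1.1]
width: 0.1
```

```bash
python3 - <<'E'
from st import *
s=st()
for c in ('scene','wrist'):
    im,d=grab_frame(c)
    if c=='scene': im=cv2.resize(im[195:385,250:500],None,fx=3,fy=3,interpolation=cv2.INTER_CUBIC)
    save(c+'2',im)
E
```

```text
t 6.45 L [ -34.9 -144.8   45. ] yaw-L 90.04 F [ 1.1  5.6 -1.1] w 0.1
```

View pics/scene2.png

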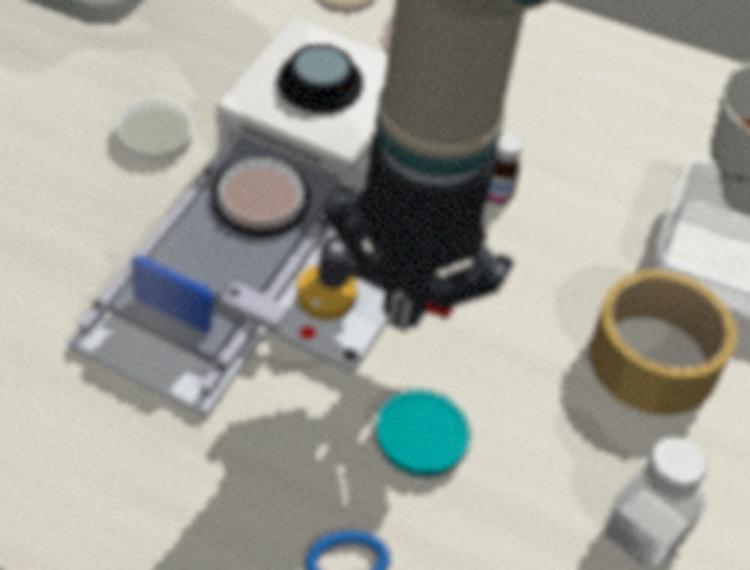

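View pics/wrist2.png

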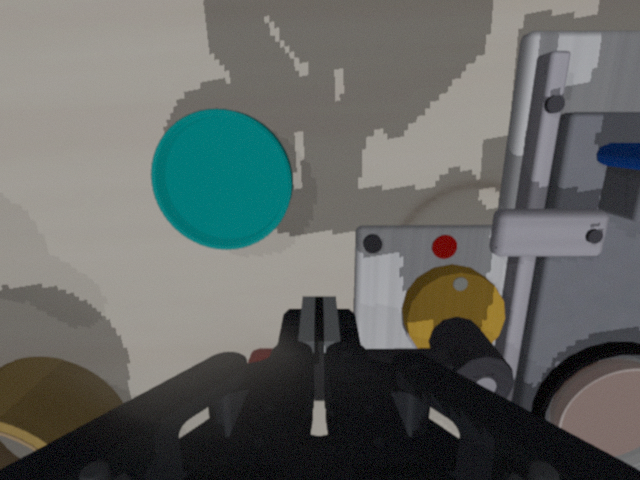

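Emit:
{"name": "jog_arm", "arguments": {
  "increments": [
    [[-1,-0.06,0,-0.21,0],[-1,-0.04,0,-0.22,0],[-1,-0.01,0,-0.23,0],[-1,0.02,0,-0.24,0],[-1,0.05,0,-0.25,0],[-1,0.09,0,-0.25,0],[-1,0.13,0,-0.24,0],[-1,0.16,0,-0.23,0],[-1,0.2,0,-0.21,0],[-1,0.24,0,-0.18,0],[-1,0.27,0,-0.15,0],[-1,0,0,0,0]]
  ]
}}

```text
clock: 7.75
eef_pos: [638.5, -170.0, 45.5]
tool_rot: [0.512, 0.489, -0.488, -0.511]
wrist_force: [-0.2, -0.7, -0.5]
width: -0.3
```

Emit:
{"name": "jog_arm", "arguments": {
  "increments": [
    [[-1,0.15,0,-0.05,0],[-1,0.14,0,-0.06,0],[-1,0,0,0,0]]
  ]
}}

```text
clock: 8.05
eef_pos: [641.1, -162.3, 45.4]
tool_rot: [0.511, 0.489, -0.488, -0.511]
wrist_force: [-0.5, -1.0, 0.6]
width: -0.2
```

```bash
python3 - <<'E'
from st import *
s=st()
for c in ('scene','wrist','top'):
    im,d=grab_frame(c)
    if c=='scene': im=cv2.resize(im[195:385,250:500],None,fx=3,fy=3,interpolation=cv2.INTER_CUBIC)
    save(c+'3',im)
E
```

```text
t 8.05 L [  39.8 -104.4   45.4] yaw-L 90.11 F [-0.5 -1.   0.6] w -0.2
```

View pics/scene3.png

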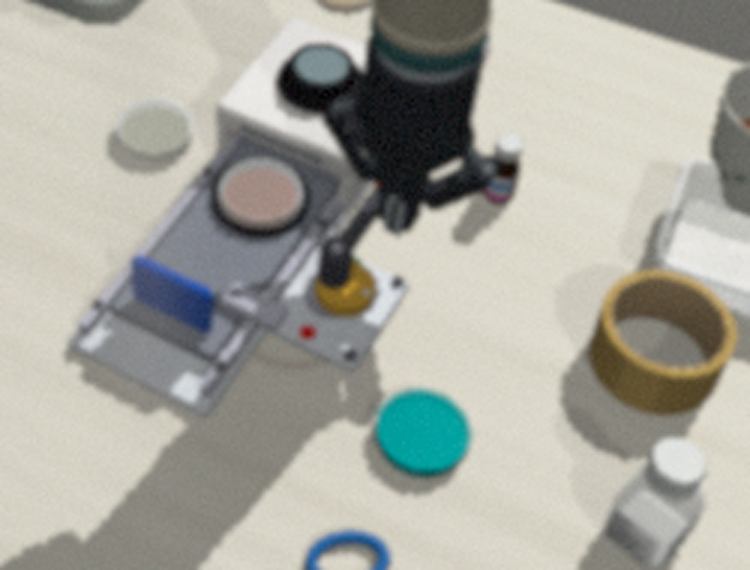

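View pics/wrist3.png

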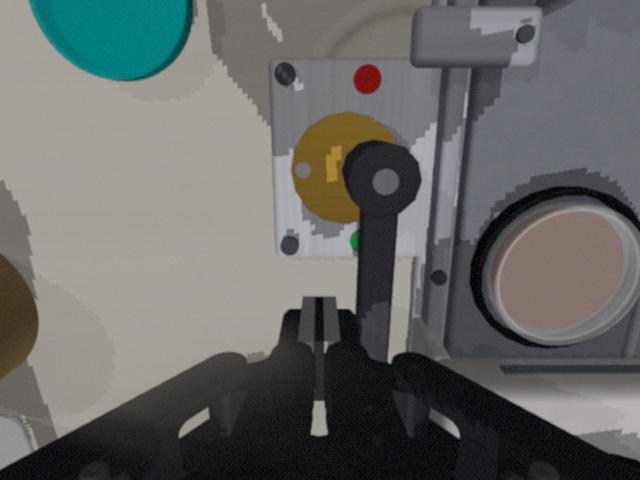

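The lever has come round to nearly forward, but there's no stop force yet. I'll keep nudging it left.

Emit:
{"name": "jog_arm", "arguments": {
  "increments": [
    [[-1,0.1,0,0,0],[-1,0,0,0,0]]
  ]
}}

```text
clock: 8.4
eef_pos: [641.2, -161.1, 45.5]
tool_rot: [0.512, 0.488, -0.489, -0.51]
wrist_force: [-0.0, -4.8, -1.5]
width: -0.1
```

Emit:
{"name": "jog_arm", "arguments": {
  "increments": [
    [[-1,0.08,0,0,0],[-1,0,0,0,0]]
  ]
}}

```text
clock: 8.6
eef_pos: [641.2, -160.9, 45.5]
tool_rot: [0.513, 0.487, -0.49, -0.509]
wrist_force: [-0.8, -9.8, -0.6]
width: -0.0
```

Emit:
{"name": "jog_arm", "arguments": {
  "increments": [
    [[-1,0.05,0,0,0],[-1,0,0,0,0]]
  ]
}}

```text
clock: 8.8
eef_pos: [641.2, -160.8, 45.6]
tool_rot: [0.513, 0.487, -0.49, -0.509]
wrist_force: [-1.6, -11.8, -1.2]
width: -0.2
```

Emit:
{"name": "jog_arm", "arguments": {
  "increments": [
    [[-1,-0.5,0,0,0],[-1,-0.5,0,0,0],[-1,0,-1,0,0],[-1,0,-1,0,0],[-1,0,-1,0,0],[-1,0,-1,0.5,0],[-1,0,0,1,0],[-1,0,0,1,0],[-1,0,0,1,0],[-1,0.5,0,1,0],[-1,0.5,0,1,0],[-1,0,0,0,0]]
  ]
}}

```text
clock: 10.0
eef_pos: [471.4, -145.7, 165.0]
tool_rot: [-0.509, -0.488, 0.488, 0.514]
wrist_force: [0.3, -0.8, 0.0]
width: 0.3
```

```bash
python3 - <<'E'
from st import *
s=st()
im,d=grab_frame('top');np.save('t4.npy',im);save('top4',cv2.resize(im[170:330,250:450],None,fx=3.75,fy=3.75,interpolation=cv2.INTER_CUBIC))
for r in nets.spot_point('top','lever_end')[:2]:
    w=world('top',*r['point'],57);l=W2L(w);print(r['conf'],r['point'],l, np.arctan2(l[1]+85,l[0]+20))
im,d=grab_frame('scene');save('scene4',cv2.resize(im[195:385,250:500],None,fx=3,fy=3,interpolation=cv2.INTER_CUBIC))
E
```

```text
t 10.0 L [-130.5  -96.   165. ] yaw-L 90.08 F [ 0.3 -0.8  0. ] w 0.3
0.61 [230.7, 362.5] [ 56.49311045 -76.99901698  57.        ] 0.10421846424939162
```

View pics/top4.png

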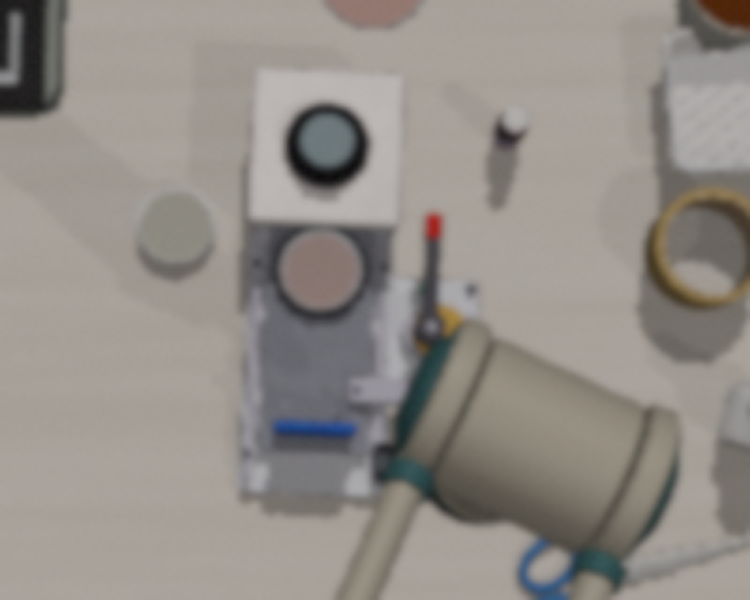

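View pics/scene4.png

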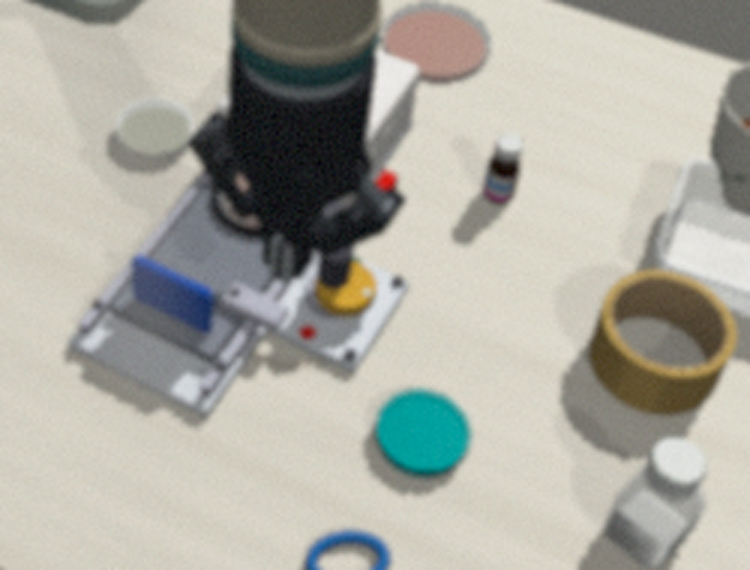

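```bash
python3 - <<'E'
from st import *
for th in (2.9,3.04,3.14):
    p=L2W(Q,(-20-78*np.cos(th),-85-78*np.sin(th),57));r,c=proj('top',p);print(th,'crop col,row',(c-250+.37)*3.75,(r-170+.37)*3.75)
im=np.load('t4.npy').astype(int)[215:245,350:380]
m=(im[...,0]>130)&(im[...,1]<90)&(im[...,2]<90);ys,xs=np.nonzero(m);print(ys.mean()+215,xs.mean()+350,m.sum())
l=W2L(world('top',ys.mean()+215,xs.mean()+350,57));print(l,np.arctan2(l[1]+85,l[0]+20))
E
```

```text
2.9 crop col,row 457.8673186556555 231.63215362825437
3.04 crop col,row 443.98029867775335 228.58645422601836
3.14 crop col,row 433.88520128849973 227.5913470076758
229.8125 365.0 16
[ 59.44479579 -84.11131268  57.        ] 0.011185757999043814
```

Emit:
{"name": "jog_arm", "arguments": {
  "increments": [
    [[-1,0.8,0,0.1,0],[-1,0.8,0,0.1,0],[-1,0.8,0,0,0],[-1,0.8,0,0,0],[-1,0,0.6,0,0],[-1,0,0.6,0,0],[-1,0,0.6,0,0],[-1,0,0.6,0,0],[-1,0,0.6,0,0],[-1,0,0.6,0,0],[-1,0,0.5,0,0],[-1,0,0,0,0]]
  ]
}}

```text
clock: 11.35
eef_pos: [474.6, -52.3, 40.4]
tool_rot: [-0.51, -0.488, 0.489, 0.513]
wrist_force: [0.1, 0.0, -0.1]
width: 0.3
```

```bash
python3 - <<'E'
from st import *
s=st()
im,d=grab_frame('scene');save('scene5',cv2.resize(im[195:385,250:500],None,fx=3,fy=3,interpolation=cv2.INTER_CUBIC))
E
```

```text
t 11.35 L [-131.8   -2.5   40.4] yaw-L 90.07 F [ 0.1  0.  -0.1] w 0.3
```

View pics/scene5.png

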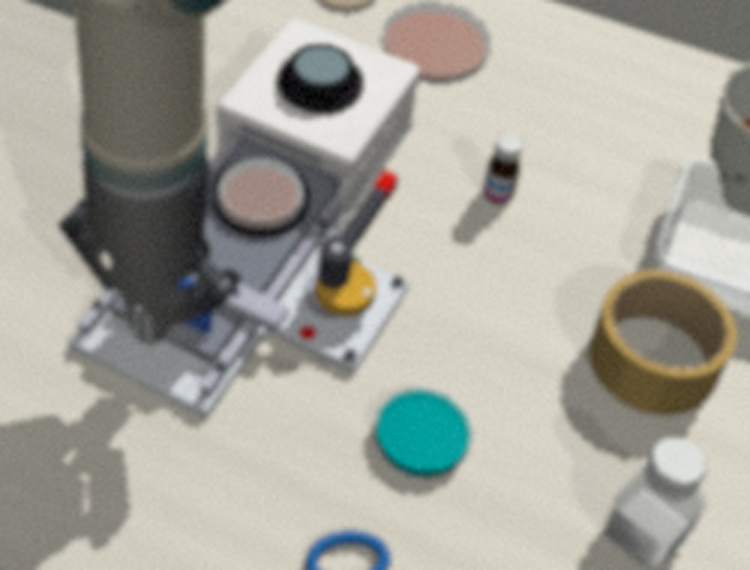

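The lever is at its stop: its red centre lies within 0.01 rad of the +x direction. Now I'll push the carriage slowly.

Emit:
{"name": "jog_arm", "arguments": {
  "increments": [
    [[-1,0,0,-0.15,0],[-1,0,0,-0.15,0],[-1,0,0,-0.1,0],[-1,0,0,-0.1,0],[-1,0,0,-0.1,0],[-1,0,0,-0.1,0],[-1,0,0,-0.1,0],[-1,0,0,-0.1,0],[-1,0,0,-0.1,0],[-1,0,0,-0.1,0],[-1,0,0,-0.1,0],[-1,0,0,-0.1,0],[-1,0,0,-0.1,0],[-1,0,0,-0.1,0],[-1,0,0,-0.1,0],[-1,0,0,-0.1,0]]
  ]
}}

```text
clock: 13.0
eef_pos: [525.7, -54.4, 42.2]
tool_rot: [-0.511, -0.488, 0.488, 0.512]
wrist_force: [-2.0, 0.9, 0.7]
width: -0.2
```

Emit:
{"name": "jog_arm", "arguments": {
  "increments": [
    [[-1,0,0,-0.1,0],[-1,0,0,-0.1,0],[-1,0,0,-0.1,0],[-1,0,0,-0.1,0],[-1,0,0,-0.1,0],[-1,0,0,-0.1,0],[-1,0,0,-0.1,0],[-1,0,0,-0.1,0],[-1,0,0,-0.1,0],[-1,0,0,-0.1,0]]
  ]
}}

```text
clock: 14.0
eef_pos: [555.7, -55.9, 42.3]
tool_rot: [-0.511, -0.488, 0.488, 0.511]
wrist_force: [-2.3, 2.2, 0.5]
width: -0.3
```

```bash
python3 - <<'E'
from st import *
s=st()
im,d=grab_frame('scene');save('scene6',cv2.resize(im[195:385,250:500],None,fx=3,fy=3,interpolation=cv2.INTER_CUBIC))
E
```

```text
t 14.0 L [-50.6  -2.3  42.3] yaw-L 90.1 F [-2.3  2.2  0.5] w -0.3
```

View pics/scene6.png

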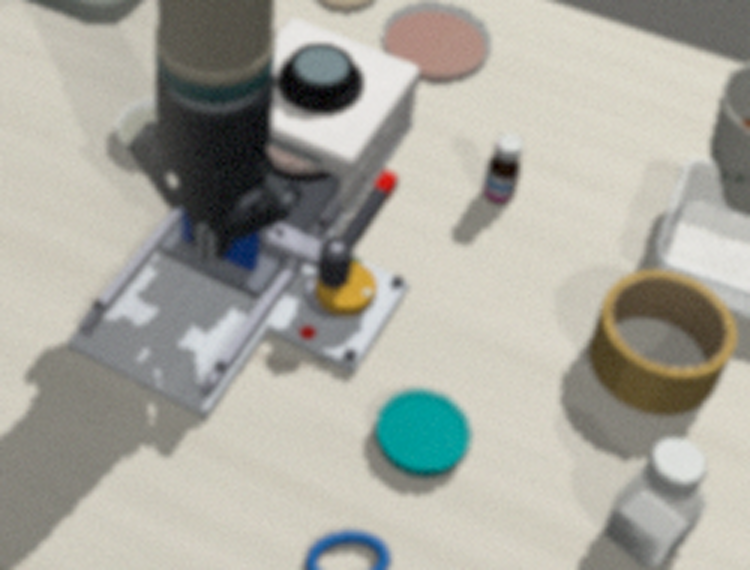

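Emit:
{"name": "jog_arm", "arguments": {
  "increments": [
    [[-1,0,0,-0.1,0],[-1,0,0,-0.1,0],[-1,0,0,-0.1,0],[-1,0,0,-0.1,0],[-1,0,0,-0.1,0],[-1,0,0,-0.1,0],[-1,0,0,-0.05,0],[-1,0,0,-0.05,0],[-1,0,0,0,0]]
  ]
}}

```text
clock: 14.95
eef_pos: [577.1, -57.0, 42.3]
tool_rot: [0.512, 0.489, -0.488, -0.511]
wrist_force: [-0.9, 0.2, -0.9]
width: -0.1
```

Emit:
{"name": "jog_arm", "arguments": {
  "increments": [
    [[-1,0,0,-0.05,0],[-1,0,0,-0.05,0],[-1,0,0,-0.05,0],[-1,0,0,0,0]]
  ]
}}

```text
clock: 15.35
eef_pos: [581.3, -57.2, 42.3]
tool_rot: [0.512, 0.488, -0.488, -0.511]
wrist_force: [-2.3, -0.6, 0.5]
width: 0.2
```

Emit:
{"name": "jog_arm", "arguments": {
  "increments": [
    [[-1,0,0,-0.05,0],[-1,0,0,-0.05,0],[-1,0,0,0,0]]
  ]
}}

```text
clock: 15.65
eef_pos: [581.2, -57.2, 42.3]
tool_rot: [-0.51, -0.487, 0.49, 0.513]
wrist_force: [-7.3, -1.3, 5.4]
width: -0.1
```

Emit:
{"name": "jog_arm", "arguments": {
  "increments": [
    [[-1,0,0,-0.08,0],[-1,0,0,0,0]]
  ]
}}

```text
clock: 15.85
eef_pos: [581.2, -57.1, 42.2]
tool_rot: [-0.508, -0.486, 0.491, 0.514]
wrist_force: [-11.6, -0.6, 9.5]
width: -0.2
```

Emit:
{"name": "jog_arm", "arguments": {
  "increments": [
    [[-1,0,0,0.4,0],[-1,0,0,0.6,0],[-1,0,0,0.8,0],[-1,0,-1,0.5,0],[-1,0,-1,0.5,0],[-1,0,-1,1,0],[-1,0,-1,1,0],[-1,1,-0.5,1,0],[-1,1,0,1,0],[-1,1,0,1,0],[-1,1,0,0,0],[-1,1,0,0,0],[-1,1,0,0,0],[-1,1,0,0,0],[-1,0,0,0,0]]
  ]
}}

```text
clock: 17.35
eef_pos: [363.6, 166.5, 177.8]
tool_rot: [0.511, 0.491, -0.488, -0.51]
wrist_force: [0.6, 0.5, -0.0]
width: -0.3
```

```bash
python3 - <<'E'
from st import *
s=st()
im,d=grab_frame('top');save('top7',cv2.resize(im[170:330,250:450],None,fx=3.75,fy=3.75,interpolation=cv2.INTER_CUBIC))
for t in (0,.085,.09):
    r,c=proj('top',L2W(Q,(-100.5+t*1000,0,70)));print(t,'plate top crop',(c-250+.37)*3.75,(r-170+.37)*3.75)
for n,z in (('push_face',47),('lever_end',57)):
  for r in nets.spot_point('top',n)[:1]: print(n,r['conf'],W2L(world('top',*r['point'],z)))
im,d=grab_frame('scene');save('scene7',cv2.resize(im[195:385,250:500],None,fx=3,fy=3,interpolation=cv2.INTER_CUBIC))
E
```

```text
t 17.35 L [-253.2  210.7  177.8] yaw-L 90.32 F [ 0.6  0.5 -0. ] w -0.3
0 plate top crop 314.31389046495235 426.92223197360084
0.085 plate top crop 319.4996195850586 314.67040957406874
0.09 plate top crop 319.80156754531924 308.13435494721523
push_face 0.69 [-20.32563228  -7.56375041  47.        ]
lever_end 0.49 [ 63.91196354 -78.4593859   57.        ]
```

View pics/top7.png

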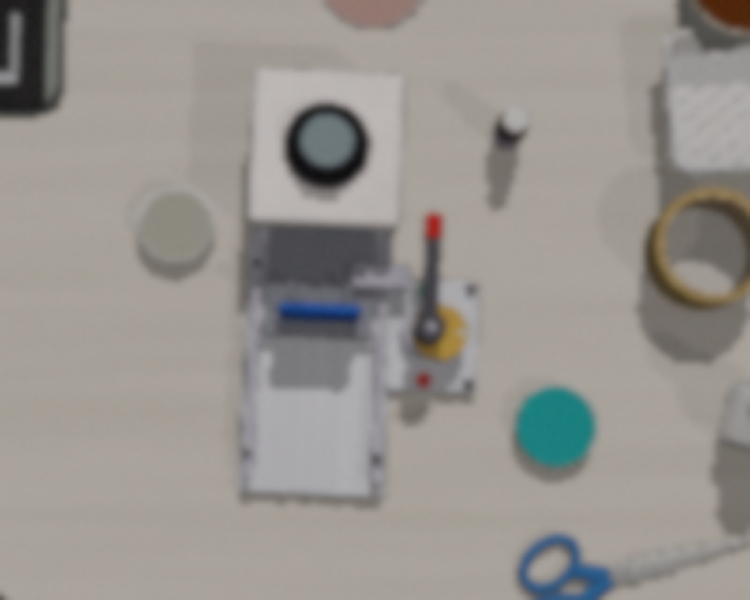

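View pics/scene7.png

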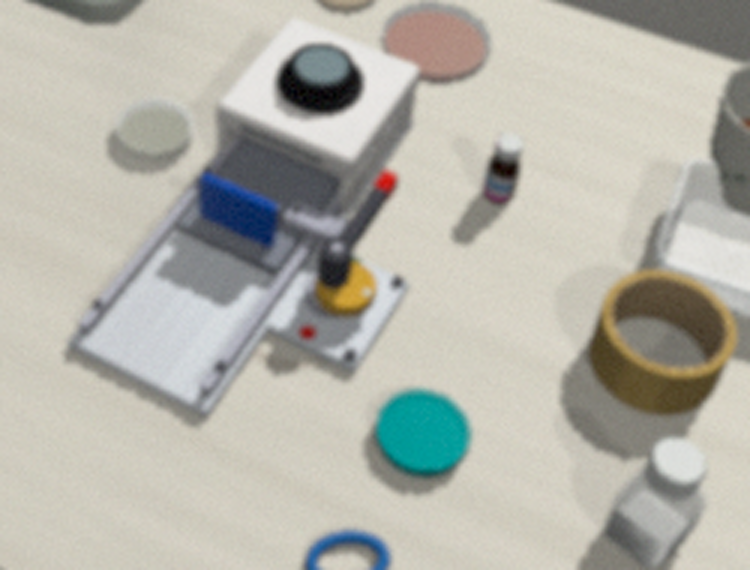

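```bash
python3 - <<'E'
from st import *
out=[]
a=cv2.imread('pics/top0.png').astype(int);b,_=grab_frame('top');b=b[...,::-1].astype(int)
for im in (a,b):
    c=im[230:300,310:360];m=np.clip((c[...,0]-c[...,2]-40),0,None);ys,xs=np.indices(m.shape)
    p=((ys*m).sum()/m.sum()+230,(xs*m).sum()/m.sum()+310);w=W2L(world('top',*p,66));out.append(w);print(p,w)
print(out[1]-out[0])
E
```

```text
(np.float64(283.60667376641817), np.float64(333.596734114306)) [-100.61713847   -0.50075171   66.        ]
(np.float64(252.24604743083003), np.float64(334.9216073781291)) [-11.26867405  -0.15232559  66.        ]
[89.34846442  0.34842613  0.        ]
```

```bash
python3 -c "
from h import *
print(ticket.job_done(), env.sense()['clock'])"
```

```text
the job is handed in; nothing more can be done
the job is handed in; nothing more can be done
```

I did both pushes in the order asked, with closed fingertips, and handed the job in at about 17.5 s.

- **Cam lever:** I pushed it anticlockwise until it hit its stop, where the force rose to 12 N with no further movement. In the top view, before I pushed the carriage, it pointed within about 0.01 rad of straight forward. The final pictures show it unmoved.
- **Carriage:** I pushed the blue plate forward until it stopped, where the force rose to about 12 N (about 15 N in all with the upward part). Comparing pictures from before and after, the plate moved about 89.3 mm against the nominal 90 mm. That gap is within measuring error.
- **Other checks:** In the final pictures nothing else near the loader had moved. The arm ended well clear with no contact force.

Two checks were weaker:
- **Lever position from the network:** it put the lever's end about 8 mm to the left of its place. The red pixels in the picture and the felt stop both contradict that.
- **Sample dish:** it can't be seen once under the hood, so I didn't check its seating there. It was riding in its nest when last visible, shortly before it went under.

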